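# Stack a bench instrument on spacer sticks

## Task

The flat white instrument on the plywood riser is to be stacked on the low blue case beside it with an air gap over the vent. First push both wooden offcuts off the case's lid into the white tray, then lay the two thick square sticks on the lid, one on each side of the raised vent, parallel to it and about midway between the vent and the lid's edge. Last, slide the instrument level off the riser onto the sticks until it is centred over the case and square with it, resting on the two sticks alone; leave everything else on the bench where it is.

Things in the scene. Friction and masses are not known exactly. Their poses are not given: they have to be found in the camera images.
- case: low blue instrument case, fixed to the bench, 170 x 170 mm (x, y) and 50 mm high. Origin: centre of its underside, on the bench; z up. A raised dark vent, 44 mm (x) by 120 mm (y) and 7 mm high, is centred on the lid, long way along the case's y. Riser and tray stand on its +y and -y sides (which is which varies), with the same yaw
- riser: fixed plywood stand, 175 x 150 mm (x, y), flat top 73 mm above the bench. Origin: centre of its underside, on the bench; its axes are parallel to the case's and it is 168 mm from the case centre along the case's y, so an 8 mm gap lies between them
- tray: fixed open white tray for scrap, 175 x 150 mm outside (x, y), walls 4 mm thick, rim 44 mm above the bench (6 mm below the case's lid). Origin: centre of its underside; 168 mm from the case centre on the other side from the riser, 8 mm gap to the case
- unit: flat white instrument standing loose on the riser, 160 x 130 mm (x, y), 34 mm high, about 0.6 kg, flat smooth underside, too wide to grip: push its upright side with the fingers. Origin: centre of its underside, 73 mm up at the start; its bottom will be 70 mm up on the sticks. Its y axis is roughly along the case's y
- stick_a: thick square wooden stick, 150 mm long (its x axis), 20 x 20 mm section, loose on the bench in front of the case. Origin: centre of its underside as it lies at the start
- stick_b: second thick square stick, same as stick_a
- stick_a_mid (a point): the middle of stick_a's volume, 10 mm above its underside
- stick_b_mid (a point): the middle of stick_b's volume, 10 mm above its underside
- thin_strip: bystander: flat wooden strip 150 x 32 mm and only 8 mm thick, lying among the sticks; not to be used. Origin: centre of its underside; long axis x
- offcut_a: chunky plywood offcut lying loose on the case's lid on one side of the vent, 34 x 62 x 24 mm (x, y, z), long way roughly along the vent. Origin: centre of its underside at the start
- offcut_b: chunky pale wooden offcut lying loose on the lid on the other side of the vent, 38 x 60 x 22 mm (x, y, z). Origin: centre of its underside at the start
- offcut_a_mid (a point): the middle of offcut_a's volume, 12 mm above its underside
- offcut_b_mid (a point): the middle of offcut_b's volume, 11 mm above its underside
- spray_can: bystander: upright aerosol can, 52 mm diameter, 150 mm tall, beyond the case. Origin: centre of its base
- reel: bystander: grey solder reel standing on its flange beyond the case, 60 mm diameter, 46 mm high. Origin: centre of its base
- driver: bystander: screwdriver lying on the bench to the robot's left. Origin: middle of its underside; long axis x
Mind the look-alikes: they are no part of the job. What is shaped like the stick_a but black is not meant. Of the things that look like the riser, take the one that is farthest from the robot's base at the start.

How it is judged (in metres and radians):
On the way, in this order (a step that is already met when the one before it is completed fails the run):
1. both offcuts lie in the tray (x of offcut_a_mid in the frame of tray between -0.085 and 0.085 m and y of offcut_a_mid in the frame of tray between -0.073 and 0.073 m and z of each of offcut_a_mid, offcut_b_mid in the frame of tray below 0.045 m and linear speed of each of offcut_a, offcut_b below 0.03 m/s and x of offcut_b_mid in the frame of tray between -0.085 and 0.085 m and y of offcut_b_mid in the frame of tray between -0.073 and 0.073 m), for 0.2 s.
2. the two thick sticks lie on the lid, one on each side of the vent and parallel to it, released (((x of stick_a_mid in the frame of case between 0.033 and 0.076 m and y of stick_a_mid in the frame of case between -0.03 and 0.03 m and z of stick_a_mid in the frame of case between 0.056 and 0.064 m and angle between the x axis of each of stick_a, stick_b and the y axis of case, either way round below 0.17 rad and x of stick_b_mid in the frame of case between -0.076 and -0.033 m and y of stick_b_mid in the frame of case between -0.03 and 0.03 m and z of stick_b_mid in the frame of case between 0.056 and 0.064 m) or (x of stick_a_mid in the frame of case between -0.076 and -0.033 m and y of stick_a_mid in the frame of case between -0.03 and 0.03 m and z of stick_a_mid in the frame of case between 0.056 and 0.064 m and angle between the x axis of each of stick_a, stick_b and the y axis of case, either way round below 0.17 rad and x of stick_b_mid in the frame of case between 0.033 and 0.076 m and y of stick_b_mid in the frame of case between -0.03 and 0.03 m and z of stick_b_mid in the frame of case between 0.056 and 0.064 m)) and contact force between the fingers and stick_a below 0.05 N and contact force between the fingers and stick_b below 0.05 N), for 0.2 s.
At the end, for the whole second after the job is handed in: Unit at rest on both sticks only, level, within 22 mm and 0.12 rad of centred and square on the case; sticks on the lid each side of the vent, middles 33-76 mm off its centre line, within 30 mm of its middle along it, parallel to 0.17 rad; both offcuts in the tray, middles below 45 mm (all of step 1 and x of unit in the frame of case between -0.022 and 0.022 m and y of unit in the frame of case between -0.022 and 0.022 m and z of unit in the frame of case between 0.066 and 0.0735 m and angle between the y axis of unit and the y axis of case, either way round below 0.12 rad and angle between unit's own z axis and vertical below 0.03 rad and contact force between unit and case below 0.05 N and contact force between unit and riser below 0.05 N and contact force between unit and stick_a above 0.5 N and contact force between unit and stick_b above 0.5 N and linear speed of unit below 0.01 m/s and ((x of stick_a_mid in the frame of case between 0.033 and 0.076 m and y of stick_a_mid in the frame of case between -0.03 and 0.03 m and z of stick_a_mid in the frame of case between 0.056 and 0.064 m and angle between the x axis of each of stick_a, stick_b and the y axis of case, either way round below 0.17 rad and x of stick_b_mid in the frame of case between -0.076 and -0.033 m and y of stick_b_mid in the frame of case between -0.03 and 0.03 m and z of stick_b_mid in the frame of case between 0.056 and 0.064 m) or (x of stick_a_mid in the frame of case between -0.076 and -0.033 m and y of stick_a_mid in the frame of case between -0.03 and 0.03 m and z of stick_a_mid in the frame of case between 0.056 and 0.064 m and angle between the x axis of each of stick_a, stick_b and the y axis of case, either way round below 0.17 rad and x of stick_b_mid in the frame of case between 0.033 and 0.076 m and y of stick_b_mid in the frame of case between -0.03 and 0.03 m and z of stick_b_mid in the frame of case between 0.056 and 0.064 m))); the robot touches nothing.
It fails at once if the instrument tips (over 0.25 rad) (angle between unit's own z axis and vertical above 0.25 rad).
It fails at once if the thin strip is moved more than 30 mm (distance of thin_strip from where it was at the start of the episode above 0.03 m).
It fails at once if the spray can is moved more than 30 mm (distance of spray_can from where it was at the start of the episode above 0.03 m).
It fails at once if the reel is moved more than 30 mm (distance of reel from where it was at the start of the episode above 0.03 m).
It fails at once if the driver is moved more than 30 mm (distance of driver from where it was at the start of the episode above 0.03 m).
It also fails if it takes over 72 s, if anything falls off the work surface, if the arm or the gripper's body presses on something with over 40 N, if the wrist force passes 120 N, or if a joint passes its speed limit or range.

## Robot

A 6-joint arm with a two-finger parallel gripper is mounted at the origin on the work surface. World frame = base frame: x ahead of the robot, y to its left, z up, the work surface at z = 0. Lengths are in mm, angles in degrees, forces in N, time in s.
With the tool pointing down it reaches from about 325 to 900 mm from the base axis. Payload 3.5 kg.
Tool frame: the origin (TCP) lies midway between the tips of the shut fingers; the grasp point (between the pads) lies 19 mm behind it; z points along the fingers, y is the line along which they close (so a half turn about z gives the same grasp; the last joint's range is limited). The gripper opens to 85 mm and grips with 20 to 120 N. Pads are 22 mm wide; open, the fingers measure 114 mm over their backs; the gripper's body (76 mm by 85 mm) begins 54 mm behind the grasp point. The pads swing forward as they close: fully open they stand 13 mm farther back than shut.
Start: joints at [-75.195, 15.837, -1.513, 72.651, 0, 84.076], TCP at [221.212, -584.54, 191.613] pointing down, gripper open.
Joint ranges: [-178.77, 178.77], [-48.84, 107.48], [-61.69, 71.31], [-111.58, 123.2], [-90, 87.43], [-180, 180]. Speed limits (degrees/s): [147.25, 147.25, 180, 180, 180, 180].

## Interface

Orientations are given as [roll, pitch, yaw] about the fixed x, y, z axes, in that order (R = Rz(yaw) Ry(pitch) Rx(roll)).
In Python, from station import sensors, viewer, sign_off gives the robot as it stands.
- The arm moves only by the tool move_arm, never from a script. Its argument "deltas" is a list of rows, each a list of 7 numbers: the opening, from 0 (shut) to 1 (fully open), then the shift along the tool's x, y, z in cm, then the turn, a rotation vector about the tool's x, y, z in degrees. A call has 1 to 8 rows; each row is the pose to reach, as a shift and turn from the pose commanded when the call began, along the tool's axes at that moment; what a row does not reach only later rows make up. A row lasts 1/8 s, in which the tool goes at most 62.5 mm and 10.7 degrees, less where a joint would pass 70% of its speed; a pose out of reach is approached as far as the arm can. A call with a gripper value outside its range is refused whole. The fingers move at their own pace and stop on an object; "force" is the grip in N (left out, the last holds). Time passes only in rows, so rows that repeat a pose let the fingers close. It gives the time, the measured TCP pose, the force, the opening and the grip force at its end, in the units of the state.
- sensors.state(): the state, without advancing time (a new reading comes with each control period).
- viewer.camera(name): name is "side" or "top" or "wrist"; returns a dict with "frame" (384x512x3 uint8, red, green, blue), "K" (3x3 intrinsics, pixels), "k1" (the pictures are not rectified: a ray, as slopes to the right and down, at radius r is drawn at 1 + k1 r^2 times it, then the intrinsics apply), "extrinsics" (4x4, takes a point from camera to world coordinates); the wrist camera has in their place "T_tool_cam" (4x4, takes a point from camera to tool coordinates, whose origin is the TCP and whose axes are the flange's). Camera axes: x right, y down, z forward; pixel columns grow to the right and rows downward; lengths in mm; the calibration is good to about 2 mm. A picture is of the moment at which its call begins: read the wrist's pose just before it. There is no depth.
- sign_off(): hands the job in; it is judged then, once.
The state is a dict: "t": time; "q": joint angles; "joint_velocities": joint speeds; "tau": joint torques, N m; "tool_pos": TCP position; "eef_rot": TCP orientation; "ft_force": force on the tool from outside, world axes, zero at the start; "wrist_torque": the same for the moment, N m; "gripper_width": finger opening in mm; "gripper_force": force on a finger pad.
Only numpy, scipy, OpenCV 4.12 (cv2) and the standard library are available. Lean on these libraries where they do the work, as an engineer would, in place of code of your own. Each camera call takes 0.05 s, during which the arm holds its last target. There are 200 camera calls.

## Working session

There is one attempt and no reset: what is moved stays moved. The work goes in short steps, Python scripts to look and compute and a tool call to move; the robot and the scene stay as the last step left them, time stands still between calls to the robot, and variables do not carry over. Pictures are saved under pics/ and viewed, at most 10 in all, crops included, and the job is handed in when it is done.

Besides the shell and the picture viewer there is one more tool, called after "Emit:" as name([rows], argument=value, ...), one row to a line, values as JSON. move_arm: Moves the arm, as the interface text tells. Its arguments: {"type":"object","properties":{"deltas":{"type":"array"},"force":{"type":"number"}},"required":["deltas"]}

```bash
mkdir -p pics; ls; python3 - <<'E'
from station import sensors, viewer
import cv2,pickle
d={}
for n in ("top","side"):
    c=viewer.camera(n); d[n]=c
    cv2.imwrite(f"pics/{n}0.png",cv2.resize(c["frame"][:,:,::-1],None,fx=1.5,fy=1.5))
    print(n,c["K"],c["k1"],c["extrinsics"])
pickle.dump(d,open("c0.pkl","wb"))
print(sensors.state())
E
```

```text
pics
top [[425.09574295   0.         249.48746269]
 [  0.         425.09574295 196.35759469]
 [  0.           0.           1.        ]] -0.12951229270667533 [[-1.99435122e-02 -9.77119618e-01  2.11753412e-01  2.98025290e+02]
 [-9.99788896e-01  1.84440098e-02 -9.05439133e-03  3.31245421e+01]
 [ 4.94164140e-03 -2.11889287e-01 -9.77281183e-01  1.29599380e+03]
 [ 0.00000000e+00  0.00000000e+00  0.00000000e+00  1.00000000e+00]]
side [[406.49362034   0.         256.89783697]
 [  0.         406.49362034 200.32836057]
 [  0.           0.           1.        ]] -0.07536294234570425 [[-9.26831581e-01 -2.26519112e-01  2.99453355e-01  1.00607827e+02]
 [-3.75385296e-01  5.41348531e-01 -7.52348089e-01  1.16481490e+03]
 [ 8.31258752e-03 -8.09710356e-01 -5.86770859e-01  9.85768936e+02]
 [ 0.00000000e+00  0.00000000e+00  0.00000000e+00  1.00000000e+00]]
{'t': 0.1, 'q': array([-7.51962353e+01,  1.58760238e+01, -1.59081139e+00,  7.26527026e+01,
        2.00479981e-03,  8.40756048e+01]), 'joint_velocities': array([ 0.01227319, -0.06065334,  0.15859293,  0.02292368,  0.09114694,
       -0.1114063 ]), 'tau': array([ 6.11611813e-05, -4.46707034e+01,  2.96127999e+01,  8.46939452e-03,
       -2.65297085e-04,  5.76051420e-06]), 'tool_pos': array([ 221.00289705, -583.75758374,  190.54182073]), 'eef_rot': array([-1.79881308e+02, -1.43322969e-02,  2.07281429e+01]), 'ft_force': array([-0.77689494, -0.63822227,  0.01417381]), 'wrist_torque': array([-0.04685039,  0.01368065,  0.05569624]), 'gripper_force': 0.0, 'gripper_width': 85.23631587307848}
```

View pics/top0.png

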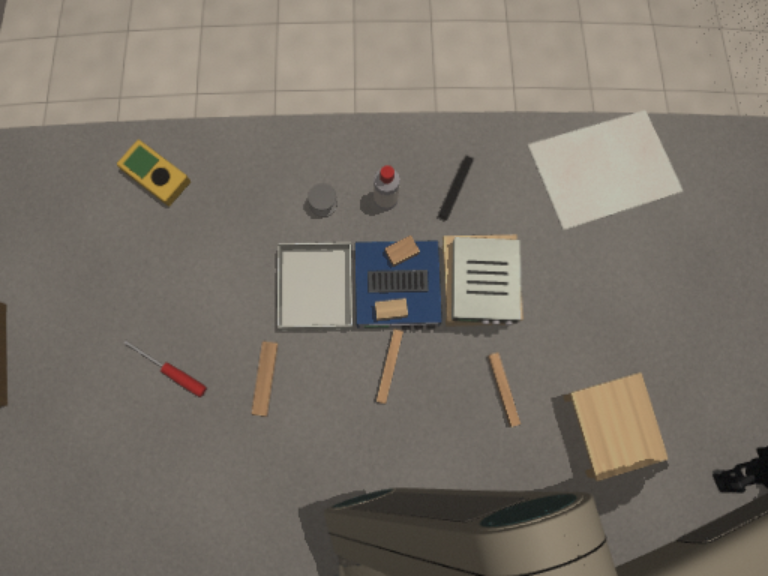

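View pics/side0.png

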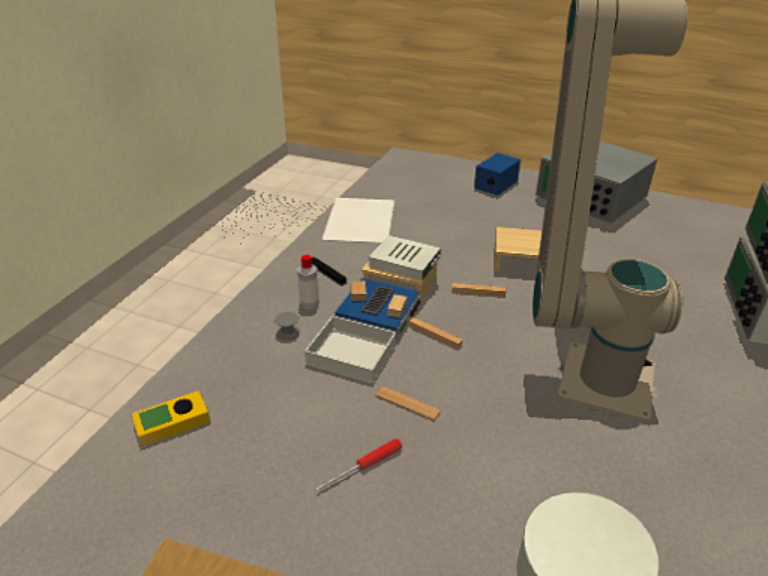

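The top view shows the case at about (398,283), the tray to its left (+y), the riser and unit to its right, and the offcuts at (403,250) and (391,309). The thick sticks are at (390,367) and (504,390), and the thin strip at (265,378) is wider. The black bar and the near wood block are look-alikes.

```bash
cat > h.py <<'E'
import numpy as np, cv2
def und(c,uv):
    uv=np.atleast_2d(np.asarray(uv,float)); K=c["K"]
    d=np.array([c["k1"],0,0,0,0.])
    return cv2.undistortPoints(uv.reshape(-1,1,2),K,d)[:,0]
def plane(c,uv,z,T=None):
    T=c["extrinsics"] if T is None else T
    n=und(c,uv); r=np.c_[n,np.ones(len(n))]@T[:3,:3].T; o=T[:3,3]
    return (o+r*((z-o[2])/r[:,2])[:,None])[:,:2]
def comps(mask,mn=30):
    n,l,s,ce=cv2.connectedComponentsWithStats(mask.astype(np.uint8))
    return [(l==i) for i in range(1,n) if s[i,4]>=mn]
def rect(c,m,z,T=None):
    "world-plane min-area rect of a mask: centre, (long,short), yaw of long axis"
    k=max(cv2.findContours(m.astype(np.uint8),cv2.RETR_EXTERNAL,cv2.CHAIN_APPROX_NONE)[0],key=len)[:,0]
    p=plane(c,k,z,T); (ce,(w,h),a)=cv2.minAreaRect(p.astype(np.float32))
    if w<h: w,h,a=h,w,a+90
    return np.round(ce,1),(round(w,1),round(h,1)),round((a+90)%180-90,1)
E
python3 - <<'E'
import pickle; from h import *
d=pickle.load(open("c0.pkl","rb")); c=d["top"]; f=c["frame"]
hsv=cv2.cvtColor(f,cv2.COLOR_RGB2HSV); H,S,V=[hsv[...,i].astype(int) for i in range(3)]
roi=np.zeros(H.shape,bool); roi[150:300,160:360]=1
blue=(H>100)&(H<125)&(S>110)&roi
wood=(H<20)&(S>85)&(V>90)&roi
print("blue",[ (m.sum(),rect(c,m,50)) for m in comps(blue,200)])
for m in comps(wood,40):
    ys,xs=np.nonzero(m); print(m.sum(),(xs.mean()*1.5).round(),(ys.mean()*1.5).round(),"z20",rect(c,m,20),"z8",rect(c,m,8),"z73",rect(c,m,73))
wh=(S<40)&(V>150)&roi
for m in comps(wh,200):
    ys,xs=np.nonzero(m); print("white",m.sum(),(xs.mean()*1.5).round(),(ys.mean()*1.5).round(),"z107",rect(c,m,107),"z0",rect(c,m,2),"z44",rect(c,m,44))
dark=(V<70)&(S<120)&roi
for m in comps(dark,100):
    ys,xs=np.nonzero(m); print("dark",m.sum(),(xs.mean()*1.5).round(),(ys.mean()*1.5).round(),rect(c,m,57))
v=f[140:300,160:360,::-1]; cv2.imwrite("pics/crop.png",cv2.resize(v,None,fx=4,fy=4,interpolation=cv2.INTER_LANCZOS4)[:600])
E
```

```text
blue [(np.int64(1711), (array([594.8, -25.2]), (167.7, 166.3), -89.9))]
232 401.0 249.0 z20 (array([669.9, -37.4]), (60.8, 37.4), -63.6) z8 (array([673.4, -38.1]), (61.4, 37.7), -63.6) z73 (array([654.5, -34.5]), (58.3, 35.8), -63.6)
52 495.0 236.0 z20 (array([ 695.2, -230.6]), (92.5, 3.3), 89.2) z8 (array([ 698.9, -233.1]), (93.3, 3.4), 89.2) z73 (array([ 678.7, -219.7]), (88.6, 3.2), 89.2)
204 448.0 275.0 z20 (array([ 605.9, -132.7]), (178.8, 18.9), -2.6) z8 (array([ 608.8, -134.3]), (180.5, 19.1), -2.6) z73 (array([ 593.1, -125.9]), (171.4, 18.1), -2.6)
222 391.0 308.0 z20 (array([545.1, -11.4]), (62.7, 34.0), -84.7) z8 (array([547.4, -11.9]), (63.3, 34.3), -84.7) z73 (array([534.8,  -9.6]), (60.1, 32.6), -84.7)
324 389.0 366.0 z20 (array([428.7,  -5.6]), (149.2, 19.5), -15.1) z8 (array([429.9,  -6. ]), (150.6, 19.7), -15.1) z73 (array([423.3,  -4. ]), (143.0, 18.7), -15.1)
503 264.0 378.0 z20 (array([408. , 245.6]), (147.1, 31.4), -8.1) z8 (array([409.1, 247.6]), (148.5, 31.6), -8.1) z73 (array([403.5, 236.7]), (141.0, 30.0), -8.1)
325 504.0 389.0 z20 (array([ 376.5, -234.1]), (148.5, 20.4), 14.5) z8 (array([ 377.2, -236.7]), (149.9, 20.6), 14.5) z73 (array([ 373.2, -223. ]), (142.4, 19.5), 14.5)
white 2037 487.0 278.0 z107 (array([ 585.9, -195.6]), (158.5, 127.1), -3.6) z0 (array([ 611.3, -215.8]), (172.5, 138.3), -3.6) z44 (array([ 601.1, -207.7]), (166.9, 133.9), -3.6)
white 2086 313.0 289.0 z107 (array([571.2, 140.1]), (147.2, 119.0), -0.5) z0 (array([595.4, 149.5]), (160.2, 129.5), -0.5) z44 (array([585.7, 145.7]), (155.0, 125.3), -0.5)
dark 143 398.0 283.0 (array([594.2, -32.8]), (96.9, 46.8), -88.9)
```

View pics/crop.png

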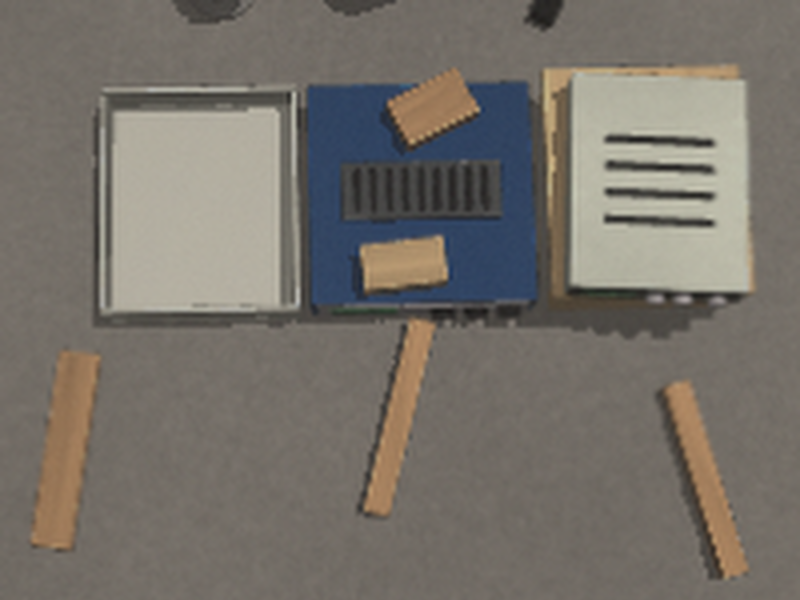

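Emit:
move_arm([
  [1,3.72,-2.27,0,0,0,-8.66],
  [1,7.45,-4.53,0,0,0,-17.32],
  [1,11.17,-6.8,0,0,0,-25.98],
  [1,14.9,-9.07,0,0,0,-34.64],
  [1,18.62,-11.33,0,0,0,-43.3],
  [1,22.34,-13.6,0,0,0,-51.95],
  [1,26.07,-15.86,0,0,0,-60.6],
  [1,29.79,-18.13,0,0,0,-69.27],
], force=20)

```text
t: 1.1
tool_pos: [436.1, -308.1, 191.2]
eef_rot: [-180.0, -0.0, 90.3]
ft_force: [0.3, -0.7, 0.2]
gripper_width: 85.5
gripper_force: 0.0
```

Emit:
move_arm([
  [1,4,2.7,-1.5,0,0,0],
  [1,8,5.4,-3,0,0,0],
  [1,12,8.1,-4.5,0,0,0],
  [1,16,10.8,-6,0,0,0],
  [1,20,13.5,-7.5,0,0,0],
  [1,24,16.2,-9,0,0,0],
  [1,24.96,16.44,-10,0,0,0],
  [1,24.96,16.44,-10,0,0,0],
])

```text
t: 2.1
tool_pos: [600.2, -59.7, 292.0]
eef_rot: [180.0, 0.0, 90.1]
ft_force: [0.0, 0.0, -0.3]
gripper_width: 85.7
gripper_force: 0.0
```

```bash
python3 - <<'E'
from station import sensors, viewer
import cv2,pickle
s=sensors.state(); c=viewer.camera("wrist"); pickle.dump((s,c),open("w1.pkl","wb"))
cv2.imwrite("pics/w1.png",cv2.resize(c["frame"][:,:,::-1],None,fx=1.5,fy=1.5))
print(s["tool_pos"],s["eef_rot"],c["K"],c["k1"],c["T_tool_cam"])
E
```

```text
[600.17407337 -59.70245418 292.00468285] [1.79978874e+02 3.46442714e-02 9.00678259e+01] [[280.32537173   0.         257.65086938]
 [  0.         280.32537173 188.94242552]
 [  0.           0.           1.        ]] -0.059023116256773416 [[ 5.43657379e-04 -9.54825199e-01 -2.97167533e-01  7.65711551e+01]
 [ 9.99999841e-01  4.75471725e-04  3.01731847e-04 -1.15602685e+00]
 [-1.46806411e-04 -2.97167650e-01  9.54825307e-01 -1.82058481e+02]
 [ 0.00000000e+00  0.00000000e+00  0.00000000e+00  1.00000000e+00]]
```

View pics/w1.png

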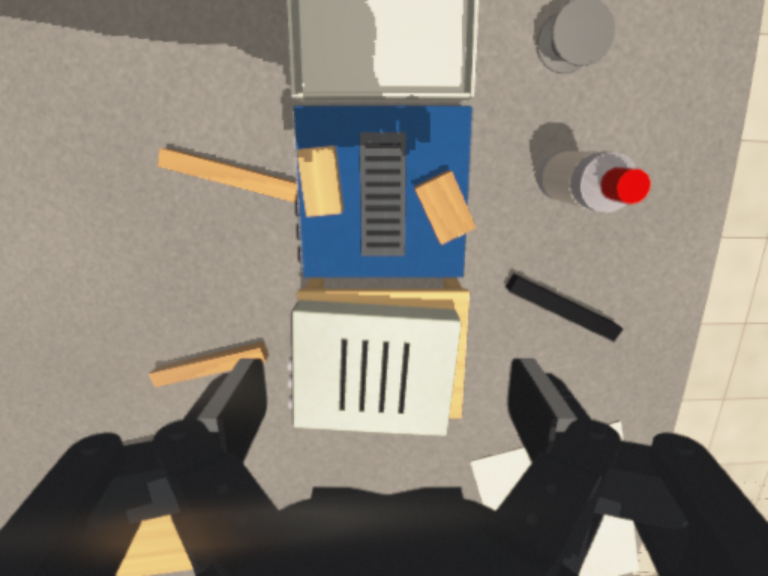

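The wrist view shows the case at (295–470, 105–277), offcut_b at (320,182) and offcut_a at (446,208). The unit is at (375,370) and the can at (615,185).

```bash
cat >> h.py <<'E'
from scipy.spatial.transform import Rotation as Ro
def wT(s,c):
    T=np.eye(4); T[:3,:3]=Ro.from_euler("xyz",s["eef_rot"],degrees=True).as_matrix(); T[:3,3]=s["tool_pos"]
    return T@c["T_tool_cam"]
E
python3 - <<'E'
import pickle; from h import *
s,c=pickle.load(open("w1.pkl","rb")); T=wT(s,c); f=c["frame"]
P=lambda uv,z: plane(c,np.array(uv)/1.5,z,T).round(1).tolist()
print("case lid corners",P([[295,105],[470,108],[464,277],[302,278]],50))
print("vent",P([[361,135],[404,135],[404,255],[361,255]],57))
print("can base/top", P([[548,180]],0),P([[608,182]],150))
print("tray rim near", P([[292,97],[475,97]],44))
print("riser top far edge/right", P([[300,292],[468,292],[461,417]],73))
hsv=cv2.cvtColor(f,cv2.COLOR_RGB2HSV); H,S,V=[hsv[...,i].astype(int) for i in range(3)]
roi=np.zeros(H.shape,bool); roi[80:300,60:330]=1
for m in comps((H<24)&(S>75)&(V>100)&roi,60):
    ys,xs=np.nonzero(m); print(m.sum(),(xs.mean()*1.5).round(),(ys.mean()*1.5).round(),"z20",rect(c,m,20,T),"z73",rect(c,m,73,T))
for m in comps((S<45)&(V>150)&roi,1000): print("unit",rect(c,m,107,T))
E
```

```text
case lid corners [[512.6, 61.1], [678.0, 58.6], [681.0, -108.1], [510.2, -109.4]]
vent [[575.0, 33.4], [615.6, 33.4], [617.1, -82.8], [573.3, -82.8]]
can base/top [[778.4, -10.3]] [[768.7, -2.5]]
tray rim near [[508.9, 68.9], [683.4, 69.2]]
riser top far edge/right [[512.1, -117.3], [681.5, -117.0], [682.9, -264.5]]
1354 227.0 174.0 z20 (array([430.6,  -3.2]), (151.3, 22.9), -15.0) z73 (array([450.2,  -0.9]), (133.6, 20.2), -15.0)
1121 320.0 180.0 z20 (array([528.6, -11.7]), (69.7, 40.0), -84.1) z73 (array([536.8,  -8.4]), (61.5, 35.3), -84.1)
1128 445.0 207.0 z20 (array([662.5, -39.3]), (68.4, 42.9), -63.4) z73 (array([655.1, -32.7]), (60.4, 37.9), -63.4)
1821 406.0 314.0 z20 (array([ 634.7, -172.7]), (258.1, 137.2), -41.1) z73 (array([ 630.5, -150.5]), (228.0, 121.2), -41.1)
993 206.0 364.0 z20 (array([ 380.4, -228.9]), (156.3, 27.5), 14.6) z73 (array([ 405.9, -200.2]), (138.0, 24.3), 14.6)
unit (array([ 498.2, -117.9]), (432.2, 327.2), -0.5)
```

Emit:
move_arm([
  [1,1.5,2.5,5,0,0,0],
  [1,2.7,5,10,0,0,0],
  [1,2.7,5,15,0,0,0],
  [1,2.7,5,19,0,0,0],
  [1,2.7,5,22,0,0,0],
  [1,2.7,5,23,0,0,0],
  [0.3,2.7,5,23,0,0,0],
  [0.3,2.7,5,23,0,0,0],
], force=20)

```text
t: 3.15
tool_pos: [651.4, -33.6, 63.4]
eef_rot: [179.8, 0.0, 90.0]
ft_force: [0.1, 0.6, 0.6]
gripper_width: 51.9
gripper_force: 0.0
```

Emit:
move_arm([
  [0.3,0,0,0,0,0,0],
  [0.3,0,0,0,0,0,0],
  [0.3,0,0,0,0,0,0],
  [0.3,0,0,0,0,0,0],
])

```text
t: 3.65
tool_pos: [650.1, -32.8, 61.7]
eef_rot: [180.0, -0.0, 90.0]
ft_force: [-0.2, -0.4, -0.4]
gripper_width: 25.6
gripper_force: 0.0
```

```bash
python3 - <<'E'
from station import sensors, viewer
import cv2,pickle,numpy as np
c=viewer.camera("wrist"); d=viewer.camera("side")
a=cv2.resize(c["frame"],(600,450)); b=cv2.resize(d["frame"][150:270,190:310],(450,450))
cv2.imwrite("pics/w2.png",cv2.resize(np.hstack([a,b])[:,:,::-1],(800,343)))
E
```

```text
(no output)
```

View pics/w2.png

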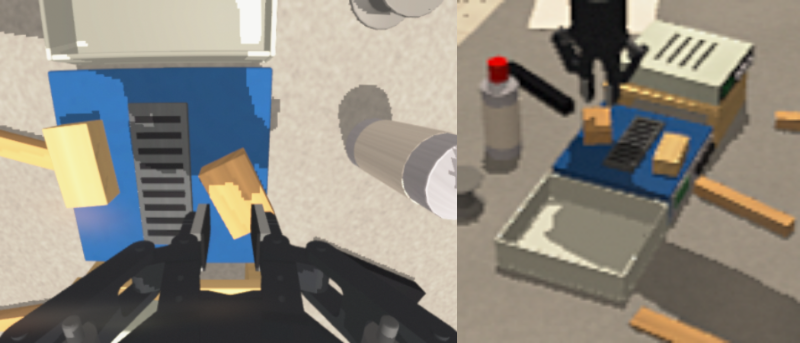

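The right panel (side view) shows the gripper above and behind offcut_a. The left panel (wrist view) shows the block ahead of the fingers at (235,195), so the squeeze pushed it forward.

```bash
python3 - <<'E'
from station import sensors, viewer
from h import *
s=sensors.state(); c=viewer.camera("wrist"); T=wT(s,c)
P=lambda uv,z: plane(c,np.array(uv)/(800/1050*600/512),z,T).round(1).tolist()
print(s["tool_pos"],s["gripper_width"])
print("a top pts",P([[200,180],[245,150],[207,178],[238,238],[272,210],[248,162]],74))
print("b top pts",P([[48,128],[103,122],[117,203],[60,207]],72))
# fingertips projected: TCP ± 13 in y
Ti=np.linalg.inv(T); R=Ro.from_euler("xyz",s["eef_rot"],degrees=True).as_matrix()
for y in (-13,13):
  for z in (0,-19):
    p=s["tool_pos"]+R@[0,y,z]; q=Ti[:3,:3]@p+Ti[:3,3]; print(y,z,(c["K"]@(q/q[2]))[:2]*(800/1050*600/512))
c=viewer.camera("top"); f=c["frame"]
hsv=cv2.cvtColor(f,cv2.COLOR_RGB2HSV); H,S,V=[hsv[...,i].astype(int) for i in range(3)]
roi=np.zeros(H.shape,bool); roi[150:225,238:294]=1
for m in comps((H<20)&(S>85)&(V>90)&roi,20):
    print(m.sum(),rect(c,m,73))
E
```

```text
[650.01248987 -32.89653504  61.56271548] 25.7283391398461
a top pts [[627.3, -17.7], [659.3, 4.5], [632.4, -16.1], [655.2, -65.8], [680.4, -41.6], [661.5, -4.2]]
b top pts [[520.1, 20.3], [561.2, 24.0], [562.9, -37.1], [516.5, -41.1]]
-13 0 [214.87929173 192.89366402]
-13 -19 [213.34126033 203.27308222]
13 0 [247.98176362 192.90848249]
13 -19 [249.80908087 203.28895324]
```

Emit:
move_arm([
  [1,0,0,0,0,0,0],
  [1,0,0,-1,0,0,0],
  [1,0,0.2,-1,0,0,0],
  [1,0,0.2,-1,0,0,0],
  [1,0,0.2,-0.5,0,0,0],
  [1,0,0.2,0.7,0,0,0],
  [1,0,0.2,0.7,0,0,0],
  [0.3,0,0.2,0.7,0,0,0],
])

```text
t: 4.85
tool_pos: [651.7, -32.9, 54.1]
eef_rot: [-179.9, -0.0, 90.0]
ft_force: [-0.2, 0.1, -0.4]
gripper_width: 69.6
gripper_force: 0.0
```

Emit:
move_arm([
  [0.3,0,0,0,0,0,0],
  [0.3,0,0,0,0,0,0],
  [0.3,0,0,0,0,0,0],
  [0.3,0,0,0,0,0,0],
])

```text
t: 5.35
tool_pos: [652.2, -33.0, 54.7]
eef_rot: [180.0, 0.0, 90.0]
ft_force: [1.0, 0.1, 0.1]
gripper_width: 25.5
gripper_force: 0.0
```

```bash
python3 - <<'E'
from station import sensors, viewer
import cv2,pickle,numpy as np
c=viewer.camera("wrist"); d=viewer.camera("side")
a=cv2.resize(c["frame"][100:324,100:400],(450,336)); b=cv2.resize(d["frame"][160:230,225:300],(350,336),interpolation=cv2.INTER_CUBIC)
cv2.imwrite("pics/w3.png",np.hstack([a,b])[:,:,::-1])
E
```

```text
(no output)
```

View pics/w3.png

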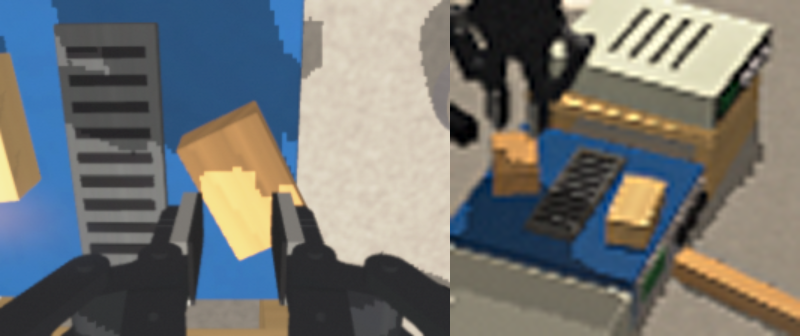

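```bash
python3 - <<'E'
import pickle; from h import *
from station import sensors,viewer
c=pickle.load(open("c0.pkl","rb"))["side"]; T=np.linalg.inv(c["extrinsics"])
def pr(p):
    q=T[:3,:3]@np.array(p,float)+T[:3,3]; x,y=q[:2]/q[2]; k=1+c["k1"]*(x*x+y*y); return (c["K"]@[x*k,y*k,1])[:2]
for x in (632,672):
  for z in (50,60,75,90,105,120): 
    u,v=pr([x,-22,z]); print(x,z,np.round([450+(u-225)*4.667,(v-160)*4.8],0))
print([np.round([450+(u-225)*4.667,(v-160)*4.8],0) for u,v in (pr([680,60,50]),pr([655,-66,74]),pr([510,-110,50]))])
E
```

```text
632 50 [534. 187.]
632 60 [534. 177.]
632 75 [534. 162.]
632 90 [533. 147.]
632 105 [533. 132.]
632 120 [533. 116.]
672 50 [491. 176.]
672 60 [491. 167.]
672 75 [490. 152.]
672 90 [490. 136.]
672 105 [489. 121.]
672 120 [489. 106.]
[array([440., 229.]), array([530., 129.]), array([705., 163.])]
```

The visible fingertips sit about 50 mm above where the reported TCP says, in both the wrist and side views. The fingers also closed past the 34 mm block without touching it. I'll probe downward in small steps and watch the force.

Emit:
move_arm([
  [1,0,0,0,0,0,0],
  [1,0,0,0,0,0,0],
  [1,0,0,0,0,0,0],
  [1,0,0,0,0,0,0],
  [1,0,0,1,0,0,0],
  [1,0,0,2,0,0,0],
  [1,0,0,3,0,0,0],
  [1,0,0,3,0,0,0],
])

```text
t: 6.45
tool_pos: [650.6, -32.7, 22.9]
eef_rot: [-179.8, -0.0, 90.0]
ft_force: [-0.5, -1.1, -0.1]
gripper_width: 85.7
gripper_force: 0.0
```

```bash
python3 - <<'E'
from station import sensors, viewer
import cv2,pickle,numpy as np
print(sensors.state()["tool_pos"],sensors.state()["ft_force"])
c=viewer.camera("wrist"); d=viewer.camera("side")
a=cv2.resize(c["frame"][100:324,100:400],(450,336)); b=cv2.resize(d["frame"][160:230,225:300],(350,336),interpolation=cv2.INTER_CUBIC)
cv2.imwrite("pics/w4.png",np.hstack([a,b])[:,:,::-1])
E
```

```text
[650.57417522 -32.71866505  22.85174205] [-0.53245078 -1.10055248 -0.12942243]
```

View pics/w4.png

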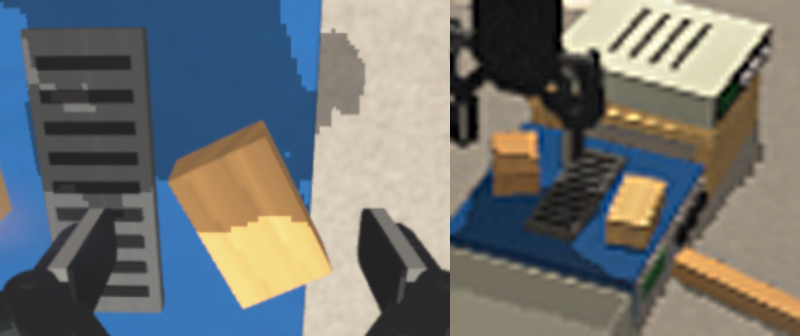

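Both views agree: the real fingertips are about 40 mm behind the reported TCP, at tool z of about −52 when open. I'll correct for that from here on.

Emit:
move_arm([
  [1,0,0,0.9,0,0,0],
  [1,0,0,0.9,0,0,0],
  [0.3,0,0,0.9,0,0,0],
  [0.3,0,0,0.9,0,0,0],
  [0.3,0,0,0.9,0,0,0],
  [0.3,0,0,0.9,0,0,0],
  [0.3,0,0,0.9,0,0,0],
  [0.3,0,0,0.9,0,0,0],
], force=20)

```text
t: 7.55
tool_pos: [652.5, -33.0, 16.2]
eef_rot: [179.9, 0.0, 90.0]
ft_force: [-0.3, -0.6, 3.3]
gripper_width: 40.6
gripper_force: 18.7
```

Emit:
move_arm([
  [0.3,0,0,0,0,0,7],
  [0.3,0,0,0,0,0,14],
  [0.3,0,0,0,0,0,21],
  [0.3,0,0,0,0,0,26.4],
  [0.3,0,0,0,0,0,26.4],
  [0.7,0,0,0,0,0,26.4],
  [0.7,0,0,0,0,0,26.4],
  [0.7,0,0,0,0,0,26.4],
])

```text
t: 8.55
tool_pos: [651.5, -32.8, 15.0]
eef_rot: [-179.9, 0.0, 63.6]
ft_force: [0.5, 0.1, -0.2]
gripper_width: 59.9
gripper_force: 0.0
```

Emit:
move_arm([
  [0.7,0,0,-2,0,0,-9],
  [0.7,0,0,-4,0,0,-18],
  [0.7,0,0,-6,0,0,-26.4],
  [0.4,0,0,-8,0,0,-26.4],
])

```text
t: 9.05
tool_pos: [651.8, -32.9, 95.9]
eef_rot: [-180.0, -0.0, 90.1]
ft_force: [0.5, 0.3, -0.6]
gripper_width: 42.8
gripper_force: 0.0
```

```bash
python3 - <<'E'
from station import sensors, viewer
from h import *
s=sensors.state(); c=viewer.camera("wrist"); T=wT(s,c); f=c["frame"]; print(s["tool_pos"],s["eef_rot"],s["ft_force"],s["t"])
hsv=cv2.cvtColor(f,cv2.COLOR_RGB2HSV); H,S,V=[hsv[...,i].astype(int) for i in range(3)]
for m in comps((H<24)&(S>75)&(V>60),150):
    ys,xs=np.nonzero(m); print(m.sum(),xs.mean(),ys.mean(),"z73",rect(c,m,73,T))
E
```

```text
[651.7613218  -32.91495133  95.92478267] [-1.79965517e+02 -4.99557487e-03  9.00625810e+01] [ 0.49495998  0.30725722 -0.56900391] 9.05
1076 131.10594795539035 164.85873605947955 z73 (array([551.3,   2.1]), (68.6, 38.3), -55.3)
1727 37.34858135495078 153.20845396641576 z73 (array([487.3,   7.1]), (73.7, 25.0), -15.4)
3278 259.62202562538135 200.41854789505797 z73 (array([651.4, -31. ]), (62.4, 37.6), 72.5)
2096 491.3478053435114 195.16173664122138 z73 (array([838.6, -31.5]), (59.5, 39.5), -73.8)
1585 252.60694006309149 294.3173501577287 z73 (array([ 643.7, -113.9]), (76.2, 42.0), -0.1)
1176 27.101190476190474 334.81802721088434 z73 (array([ 427. , -172.9]), (96.9, 27.0), 14.3)
```

Emit:
move_arm([
  [1,0.2,0,0,0,0,0],
  [1,0.2,0,0,0,0,0],
  [1,0.2,0,3,0,0,0],
  [1,0.2,0,6,0,0,0],
  [1,0.2,0,8,0,0,0],
  [0.3,0.2,0,8,0,0,0],
  [0.3,0.2,0,8,0,0,0],
  [0.3,0.2,0,8,0,0,0],
], force=60)

```text
t: 10.1
tool_pos: [653.9, -31.2, 17.8]
eef_rot: [179.8, 0.0, 90.0]
ft_force: [0.6, 0.3, 0.3]
gripper_width: 38.2
gripper_force: 55.8
```

Emit:
move_arm([
  [0.3,0,0,0,0,0,0],
  [0.3,0,0,0,0,0,0],
  [0.3,0,0,0,0,0,0],
  [0.3,0,0,0,0,0,0],
])

```text
t: 10.6
tool_pos: [653.9, -31.2, 17.5]
eef_rot: [179.8, 0.0, 90.0]
ft_force: [0.7, -0.1, 5.3]
gripper_width: 38.1
gripper_force: 56.4
```

Emit:
move_arm([
  [0.7,0,0,0,0,0,0],
  [0.7,0,0,0,0,0,0],
  [0.7,0,0,-4,0,0,0],
  [0.1,-2.5,0.1,-5,0,0,0],
  [0.1,-5.2,0.1,-5,0,0,0],
  [0.1,-5.2,0.1,-5,0,0,0],
  [0.1,-5.2,0.1,-5,0,0,0],
  [0.1,-5.2,0.1,-5,0,0,0],
])

```text
t: 11.6
tool_pos: [652.5, -82.0, 65.1]
eef_rot: [-179.9, -0.0, 90.0]
ft_force: [0.5, -0.6, 0.2]
gripper_width: 8.5
gripper_force: 0.0
```

Emit:
move_arm([
  [0.1,0,0,2,0,0,0],
  [0.1,0,0,4,0,0,0],
  [0.1,0,0,4.3,0,0,0],
  [0.1,0,0,4.3,0,0,0],
])

```text
t: 12.1
tool_pos: [652.3, -82.7, 21.5]
eef_rot: [-179.9, -0.0, 90.0]
ft_force: [0.4, -0.6, -0.4]
gripper_width: 8.6
gripper_force: 0.0
```

Emit:
move_arm([
  [0.1,1.5,0,0,0,0,0],
  [0.1,3.5,0,0,0,0,0],
  [0.1,5.5,0,0,0,0,0],
  [0.1,7.5,0,0,0,0,0],
  [0.1,9.5,0,0,0,0,0],
  [0.1,11.5,0,0,0,0,0],
  [0.1,13.5,0,0,0,0,0],
  [0.1,13.5,0,0,0,0,0],
])

```text
t: 13.1
tool_pos: [652.9, 53.9, 22.5]
eef_rot: [-180.0, -0.0, 90.1]
ft_force: [-0.0, -0.4, 0.3]
gripper_width: 8.3
gripper_force: 0.0
```

Emit:
move_arm([
  [0.1,1.5,0,0,0,0,0],
  [0.1,3,0,0,0,0,0],
  [0.1,3,0,0,0,0,0],
])

```text
t: 13.48
tool_pos: [653.0, 83.2, 22.6]
eef_rot: [-180.0, -0.0, 90.1]
ft_force: [0.1, 0.4, 0.2]
gripper_width: 8.1
gripper_force: 0.0
```

```bash
cat > look.py <<'E'
from station import sensors, viewer
from h import *
import sys
s=sensors.state(); print(s["t"],s["tool_pos"].round(1),s["ft_force"].round(1))
a=viewer.camera("wrist")["frame"]; b=viewer.camera("top")["frame"][140:290,160:360]
cv2.imwrite("pics/%s.png"%sys.argv[1],np.hstack([cv2.resize(a,(400,300)),cv2.resize(b,(400,300),interpolation=cv2.INTER_CUBIC)])[:,:,::-1])
E
python3 look.py p1
```

```text
13.475 [653.   83.2  22.6] [0.1 0.4 0.2]
```

View pics/p1.png

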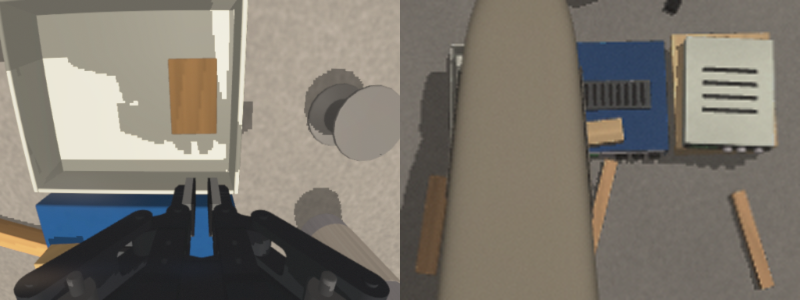

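The left panel shows the first offcut flat in the tray at (193,95); the other is still on the lid. Next I'll push that one.

Emit:
move_arm([
  [0.1,0,0,-4,0,0,0],
  [0.1,-4,-3,-6,0,0,0],
  [0.1,-8,-6,-6,0,0,0],
  [0.1,-12,-9,-6,0,0,0],
  [0.1,-14.4,-11.6,-6,0,0,0],
  [0.1,-14.4,-11.6,-4,0,0,0],
  [0.1,-14.4,-11.6,0,0,0,0],
  [0.1,-14.4,-11.6,0,0,0,0],
])

```text
t: 14.58
tool_pos: [533.3, -61.7, 20.0]
eef_rot: [-179.6, -0.1, 89.9]
ft_force: [-0.4, 0.5, -1.3]
gripper_width: 8.6
gripper_force: 0.0
```

Emit:
move_arm([
  [0.1,2,0,0,0,0,0],
  [0.1,4,0,0,0,0,0],
  [0.1,6,0,0,0,0,0],
  [0.1,8,0,0,0,0,0],
  [0.1,10,0,0,0,0,0],
  [0.1,12,0,0,0,0,0],
  [0.1,14.4,0,0,0,0,0],
  [0.1,14.4,0,0,0,0,0],
])

```text
t: 15.58
tool_pos: [536.8, 83.8, 22.5]
eef_rot: [-180.0, -0.0, 90.1]
ft_force: [0.0, -0.5, 0.6]
gripper_width: 8.7
gripper_force: 0.0
```

```bash
python3 - <<'E'
from station import sensors, viewer
from h import *
s=sensors.state(); c=viewer.camera("wrist"); T=wT(s,c); f=c["frame"]; print(s["tool_pos"],s["ft_force"],s["t"])
hsv=cv2.cvtColor(f,cv2.COLOR_RGB2HSV); H,S,V=[hsv[...,i].astype(int) for i in range(3)]
for m in comps((H<24)&(S>75)&(V>60),150):
    ys,xs=np.nonzero(m); print(m.sum(),xs.mean().round(),ys.mean().round(),"z28",rect(c,m,28,T))
E
```

```text
[536.8142231   83.84370949  22.47298429] [ 0.02723737 -0.50813876  0.57284206] 15.575
5558 266.0 115.0 z28 (array([540.6, 151.1]), (61.3, 33.2), 89.2)
6560 421.0 125.0 z28 (array([639. , 146.2]), (58.9, 46.7), -89.2)
2716 83.0 291.0 z28 (array([404.8,  19.6]), (76.4, 34.9), -15.0)
177 160.0 318.0 z28 (array([458.3,  -1.7]), (24.5, 6.7), 42.6)
```

Both offcuts now lie flat in the tray, at (541,151) and (639,146). Next is stick 1.

Emit:
move_arm([
  [0.6,0,0,-5,0,0,0],
  [1,-2,-2,-8,0,0,-10],
  [1,-4,-4,-8,0,0,-20],
  [1,-6,-6,-8,0,0,-30],
  [1,-8,-8,-8,0,0,-40],
  [1,-8.6,-10.7,-8,0,0,-50],
  [1,-8.6,-10.7,-8,0,0,-60],
  [1,-8.6,-10.7,-8,0,0,-70],
])

```text
t: 16.62
tool_pos: [429.5, -4.7, 102.6]
eef_rot: [-180.0, 0.0, 160.2]
ft_force: [0.2, -0.1, -0.2]
gripper_width: 85.3
gripper_force: 0.0
```

Emit:
move_arm([
  [1,0,0,1,0,0,-5],
  [1,0,0,1,0,0,-5],
])

```text
t: 16.88
tool_pos: [429.1, -4.3, 92.0]
eef_rot: [-180.0, -0.1, 164.9]
ft_force: [0.4, 0.1, 0.1]
gripper_width: 85.4
gripper_force: 0.0
```

```bash
cat > st.py <<'E'
from station import sensors, viewer
from h import *
import sys
z=float(sys.argv[1])
s=sensors.state(); c=viewer.camera("wrist"); T=wT(s,c); f=c["frame"]; print(s["tool_pos"],s["eef_rot"],s["ft_force"],s["t"])
hsv=cv2.cvtColor(f,cv2.COLOR_RGB2HSV); H,S,V=[hsv[...,i].astype(int) for i in range(3)]
for m in comps((H<24)&(S>75)&(V>60),300):
    ys,xs=np.nonzero(m); print(m.sum(),xs.mean().round(),ys.mean().round(),ys.min(),ys.max(),rect(c,m,z,T))
E
python3 st.py 20
```

```text
[429.07984021  -4.32054184  92.00973319] [-1.79972633e+02 -9.85399283e-02  1.64877906e+02] [0.38549998 0.08836914 0.11177366] 16.875
3861 499.0 101.0 14 175 (array([406.6, 227.7]), (144.6, 31.8), -2.0)
3329 258.0 179.0 105 257 (array([429.3,  -4.1]), (150.2, 20.6), -15.0)
3697 37.0 200.0 128 257 (array([ 380.7, -223.3]), (137.4, 36.4), 14.4)
1729 429.0 250.0 230 271 (array([544.2, 150.8]), (71.8, 33.5), -90.0)
```

Emit:
move_arm([
  [1,0,0,5,0,0,0],
  [1,0,0,9,0,0,0],
  [1,0,0,12,0,0,0],
  [1,0,0,12.8,0,0,0],
  [0.1,0,0,12.8,0,0,0],
  [0.1,0,0,12.8,0,0,0],
  [0.1,0,0,12.8,0,0,0],
  [0.1,0,0,12.8,0,0,0],
], force=40)

```text
t: 17.92
tool_pos: [431.4, -4.1, -34.3]
eef_rot: [180.0, 0.1, 165.0]
ft_force: [-0.8, 0.6, 4.0]
gripper_width: 18.9
gripper_force: 40.1
```

Emit:
move_arm([
  [0.1,0,0,0,0,0,0],
  [0.1,0,0,0,0,0,0],
  [0.1,0,0,0,0,0,0],
  [0.1,0,0,0,0,0,0],
])

```text
t: 18.42
tool_pos: [431.3, -4.1, -34.3]
eef_rot: [180.0, 0.1, 165.0]
ft_force: [-0.8, 0.2, 6.4]
gripper_width: 19.0
gripper_force: 40.3
```

Emit:
move_arm([
  [0.1,0,0,-6,0,0,0],
  [0.1,-1,0.5,-12,0,0,5],
  [0.1,-5,1,-12,0,0,15],
  [0.1,-9,1.5,-12,0,0,25],
  [0.1,-13,2,-12,0,0,35],
  [0.1,-17,2.7,-12,0,0,45],
  [0.1,-21,3.5,-12,0,0,55],
  [0.1,-21.64,3.68,-12,0,0,65],
])

```text
t: 19.42
tool_pos: [651.4, -24.8, 84.4]
eef_rot: [179.9, 0.0, 99.7]
ft_force: [0.5, -0.2, -0.3]
gripper_width: 18.9
gripper_force: 39.5
```

Emit:
move_arm([
  [0.1,0,0,0,0,0,10],
  [0.1,0,0,0,0,0,10],
  [0.1,0,0,0,0,0,10],
])

```text
t: 19.8
tool_pos: [648.2, -24.3, 84.5]
eef_rot: [-180.0, -0.0, 90.1]
ft_force: [0.4, -0.1, -0.6]
gripper_width: 18.8
gripper_force: 39.5
```

```bash
python3 st.py 120
```

```text
[648.21394191 -24.32664665  84.4621447 ] [-1.79971725e+02 -1.91162445e-03  9.01408906e+01] [ 0.41892075 -0.05221934 -0.5503254 ] 19.8
1040 125.0 10.0 0 20 (array([583.7,  95. ]), (25.5, 8.8), -2.1)
1013 254.0 12.0 0 24 (array([646. ,  93.2]), (22.5, 10.3), 0.1)
8723 256.0 219.0 104 356 (array([636.1, -31.8]), (165.5, 54.0), -86.2)
1273 499.0 214.0 188 243 (array([789.4, -12.3]), (38.5, 19.2), -73.3)
812 26.0 345.0 331 362 (array([ 482.9, -114.1]), (69.1, 20.9), 15.0)
```

Emit:
move_arm([
  [0.1,0,0,3,0,0,0],
  [0.1,0,0,5.5,0,0,0],
  [0.1,0,0,6.8,0,0,0],
  [0.1,0,0,6.8,0,0,0],
  [0.1,0,0,6.8,0,0,0],
  [0.35,0,0,6.8,0,0,0],
  [0.35,0,0,6.8,0,0,0],
  [0.4,0,0,6.8,0,0,0],
])

```text
t: 20.85
tool_pos: [648.8, -24.4, 16.8]
eef_rot: [180.0, 0.0, 90.0]
ft_force: [0.9, 0.3, -0.2]
gripper_width: 34.1
gripper_force: 0.0
```

Emit:
move_arm([
  [0.4,0,0,-3,0,0,0],
  [0.6,0,0,-7,0,0,0],
  [0.8,0,0,-10,0,0,0],
  [1,0,0,-12,0,0,0],
  [1,0,0,-12,0,0,0],
])

```text
t: 21.48
tool_pos: [650.4, -24.6, 138.9]
eef_rot: [179.7, 0.0, 90.0]
ft_force: [0.3, -0.5, 0.3]
gripper_width: 85.9
gripper_force: 0.0
```

```bash
python3 st.py 70
```

```text
[650.43618609 -24.63564019 138.90206612] [1.79734350e+02 3.57056584e-02 9.00017096e+01] [ 0.34755005 -0.46435159  0.25280856] 21.475
1425 146.0 17.0 0 34 (array([558.6, 119.4]), (34.3, 25.5), -1.8)
1487 253.0 18.0 0 37 (array([645.5, 117.1]), (31.4, 27.4), 0.0)
3242 256.0 177.0 103 256 (array([648.1, -23.2]), (148.9, 19.8), -89.8)
2137 456.0 189.0 165 213 (array([842.1, -26.4]), (67.8, 39.9), -22.8)
1684 234.0 275.0 255 296 (array([ 622.7, -114.3]), (119.3, 50.3), -8.5)
```

Emit:
move_arm([
  [1,-2.6,-3.4,0,0,0,9.4],
  [1,-5.2,-6.8,0,0,0,18.9],
  [1,-7.8,-10.2,0,0,0,28.3],
  [1,-10.4,-13.6,0,0,0,37.7],
  [1,-13,-17,0,0,0,47.2],
  [1,-15.6,-20.4,0,0,0,56.6],
  [1,-18.2,-23.7,0,0,0,66],
  [1,-20.7,-27.1,0,0,0,75.5],
])

```text
t: 22.52
tool_pos: [375.5, -231.3, 135.0]
eef_rot: [-179.9, 0.1, 14.2]
ft_force: [0.3, -0.6, 0.0]
gripper_width: 85.4
gripper_force: 0.0
```

Emit:
move_arm([
  [1,0,0,4,0,0,0],
  [1,0,0,4,0,0,0],
])

```text
t: 22.78
tool_pos: [373.7, -228.7, 93.0]
eef_rot: [-179.6, 0.3, 14.4]
ft_force: [0.5, 0.3, 0.2]
gripper_width: 85.7
gripper_force: 0.0
```

```bash
python3 st.py 20
```

```text
[ 373.72899675 -228.74032633   92.95968993] [-179.56944383    0.30115569   14.43943113] [0.48253025 0.28485643 0.24821866] 22.775
2337 276.0 19.0 0 45 (array([ 511.3, -208. ]), (160.2, 34.7), -75.4)
3325 265.0 174.0 100 252 (array([ 376.8, -233.4]), (149.4, 20.6), 14.5)
10322 455.0 262.0 218 348 (array([ 338.4, -479.8]), (272.1, 115.0), 73.4)
1291 411.0 366.0 342 383 (array([ 197.7, -482.8]), (74.2, 70.4), -79.2)
```

Emit:
move_arm([
  [1,-0.1,0.1,5,0,0,0],
  [1,-0.1,0.1,9,0,0,0],
  [1,-0.1,0.1,12,0,0,0],
  [1,-0.1,0.1,13.2,0,0,0],
  [1,-0.1,0.1,13.2,0,0,0],
  [0.1,-0.1,0.1,13.2,0,0,0],
  [0.1,-0.1,0.1,13.2,0,0,0],
  [0.1,-0.1,0.1,13.2,0,0,0],
], force=40)

```text
t: 23.82
tool_pos: [377.5, -233.1, -34.6]
eef_rot: [179.9, -0.1, 14.5]
ft_force: [0.5, 0.1, 0.6]
gripper_width: 32.1
gripper_force: 0.0
```

Emit:
move_arm([
  [0.1,0,0,0,0,0,0],
  [0.1,0,0,0,0,0,0],
  [0.1,0,0,0,0,0,0],
  [0.1,0,0,0,0,0,0],
])

```text
t: 24.32
tool_pos: [377.5, -233.2, -34.7]
eef_rot: [179.9, -0.0, 14.5]
ft_force: [-0.7, 0.9, 6.2]
gripper_width: 19.1
gripper_force: 40.3
```

Emit:
move_arm([
  [0.1,0,0,-6,0,0,0],
  [0.1,0,0,-12,0,0,-5],
  [0.1,3,-2.3,-14,0,0,-15],
  [0.1,7,-5.3,-14,0,0,-25],
  [0.1,11,-8.3,-14,0,0,-35],
  [0.1,15,-11.3,-14,0,0,-45],
  [0.1,18,-13.7,-14,0,0,-55],
  [0.1,21.15,-16.03,-14,0,0,-65],
])

```text
t: 25.32
tool_pos: [541.5, -23.1, 104.0]
eef_rot: [-179.9, 0.0, 79.9]
ft_force: [0.3, -0.5, -0.4]
gripper_width: 18.9
gripper_force: 39.5
```

Emit:
move_arm([
  [0.1,0,0,0,0,0,-10.5],
  [0.1,0,0,1,0,0,-10.5],
  [0.1,0,0,3,0,0,-10.5],
  [0.1,0,0,3,0,0,-10.5],
])

```text
t: 25.82
tool_pos: [538.5, -24.4, 72.1]
eef_rot: [-179.7, -0.0, 89.8]
ft_force: [-0.5, 0.9, -1.0]
gripper_width: 18.8
gripper_force: 39.5
```

Emit:
move_arm([
  [0.1,0,0,2.5,0,0,0],
  [0.1,0,0,4.5,0,0,0],
  [0.1,0,0,5.8,0,0,0],
  [0.1,0,0,5.8,0,0,0],
  [0.1,0,0,5.8,0,0,0],
  [0.35,0,0,5.8,0,0,0],
  [0.35,0,0,5.8,0,0,0],
  [0.4,0,0,5.8,0,0,0],
])

```text
t: 26.82
tool_pos: [541.7, -24.5, 16.9]
eef_rot: [180.0, 0.0, 90.0]
ft_force: [0.1, -0.3, 0.2]
gripper_width: 34.1
gripper_force: 0.0
```

Emit:
move_arm([
  [0.4,0,0,-3,0,0,0],
  [0.6,0,0,-7,0,0,0],
  [0.8,0,0,-11,0,0,0],
  [1,0,2,-16,0,0,0],
  [1,0,4,-20,0,0,0],
  [1,0,5.3,-24,0,0,0],
  [1,0,5.3,-24,0,0,0],
  [1,0,5.3,-24,0,0,0],
])

```text
t: 27.82
tool_pos: [594.0, -24.4, 256.0]
eef_rot: [-179.9, -0.0, 90.0]
ft_force: [0.1, -0.0, -0.3]
gripper_width: 85.4
gripper_force: 0.0
```

```bash
python3 st.py 70; python3 - <<'E'
from station import sensors, viewer
from h import *
s=sensors.state(); c=viewer.camera("wrist"); T=wT(s,c); f=c["frame"]
hsv=cv2.cvtColor(f,cv2.COLOR_RGB2HSV); H,S,V=[hsv[...,i].astype(int) for i in range(3)]
for m in comps((S<50)&(V>150),800): 
    ys,xs=np.nonzero(m); print(m.sum(),xs.mean(),ys.mean(),rect(c,m,107,T))
cv2.imwrite("pics/p2.png",cv2.resize(f[:,:,::-1],None,fx=1.5,fy=1.5))
E
```

```text
[594.01378773 -24.39957031 256.02143021] [-1.79943275e+02 -5.97958573e-03  8.99979624e+01] [ 0.12741596 -0.02347013 -0.3228691 ] 27.825
1396 219.0 26.0 0 52 (array([546.6, 139.7]), (57.3, 31.4), 88.9)
1464 296.0 30.0 6 55 (array([639. , 134.8]), (54.3, 34.6), -88.9)
1756 298.0 157.0 103 213 (array([647.1, -23.3]), (149.4, 21.4), 90.0)
1717 219.0 157.0 104 213 (array([541.8, -24. ]), (148.2, 21.0), -89.9)
838 435.0 158.0 144 172 (array([833.5, -17.7]), (55.5, 35.2), -17.6)
1978 273.0 239.0 215 310 (array([ 630.2, -149.9]), (230.3, 124.2), -40.1)
2633 107.0 363.0 342 383 (array([ 322.9, -397.6]), (175.6, 98.4), 13.6)
115017 253.7828321030804 161.58155750889 (array([579.1, -82.8]), (848.9, 488.9), 1.2)
1404 411.1994301994302 367.1388888888889 (array([ 854.6, -347.7]), (94.0, 88.3), -4.1)
```

View pics/p2.png

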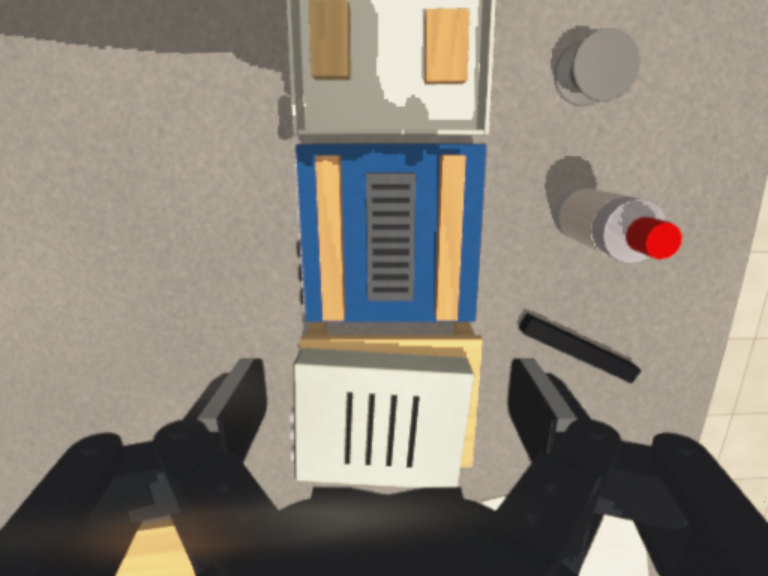

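Both offcuts are flat in the tray at (330,38) and (447,45). The sticks lie parallel either side of the vent at (330,240) and (452,240), and the unit on the riser at (383,420) still needs sliding across. I'll move the open fingers in behind it.

```bash
python3 - <<'E'
from station import sensors, viewer
from h import *
s=sensors.state(); c=viewer.camera("wrist"); T=wT(s,c)
p=plane(c,np.array([[297,359],[472,369],[462,487],[296,479]])/1.5,107,T); print(p.round(1),p.mean(0))
E
```

```text
[[ 513.3 -119.7]
 [ 667.  -129.2]
 [ 666.1 -260.3]
 [ 503.  -251.1]] [ 587.32949787 -190.06135403]
```

Emit:
move_arm([
  [1,-5,0,0,0,0,0],
  [1,-10,-0.2,0,0,0,0],
  [1,-15,-0.4,0,0,0,0],
  [1,-20,-0.6,0,0,0,0],
  [1,-25,-0.8,0,0,0,0],
  [1,-26.7,-0.8,0,0,0,0],
  [1,-26.7,-0.8,5,0,0,0],
  [1,-26.7,-0.8,9,0,0,0],
])

```text
t: 28.98
tool_pos: [585.7, -290.8, 164.5]
eef_rot: [-179.9, -0.1, 90.0]
ft_force: [-0.3, -0.5, -0.6]
gripper_width: 85.5
gripper_force: 0.0
```

Emit:
move_arm([
  [1,0,0,5,0,0,0],
  [1,0,0,10,0,0,0],
  [1,0,0,13.8,0,0,0],
  [1,0,0,13.8,0,0,0],
  [1,0,0,13.8,0,0,0],
])

```text
t: 29.6
tool_pos: [587.3, -291.5, 29.9]
eef_rot: [179.9, 0.0, 90.0]
ft_force: [-0.5, 0.3, 0.5]
gripper_width: 85.2
gripper_force: 0.0
```

Emit:
move_arm([
  [1,1,0,0,0,0,0],
  [1,2,0,0,0,0,0],
  [1,3,0,0,0,0,0],
  [1,4,0,0,0,0,0],
  [1,4,0,0,0,0,0],
])

```text
t: 30.22
tool_pos: [586.4, -250.1, 28.8]
eef_rot: [-180.0, -0.1, 90.1]
ft_force: [1.1, -0.7, 0.3]
gripper_width: 85.3
gripper_force: 0.4
```

```bash
python3 - <<'E'
from station import sensors, viewer
from h import *
s=sensors.state(); print(s["tool_pos"],s["ft_force"])
c=viewer.camera("wrist")["frame"]; d=viewer.camera("side")
print("side tip px", )
cv2.imwrite("pics/p3.png",np.hstack([cv2.resize(c,(400,300)),cv2.resize(d["frame"][130:220,210:330],(400,300),interpolation=cv2.INTER_CUBIC)])[:,:,::-1])
E
```

```text
[ 586.38347871 -250.12450403   28.7775486 ] [ 1.10914182 -0.71258565  0.31488526]
side tip px
```

View pics/p3.png

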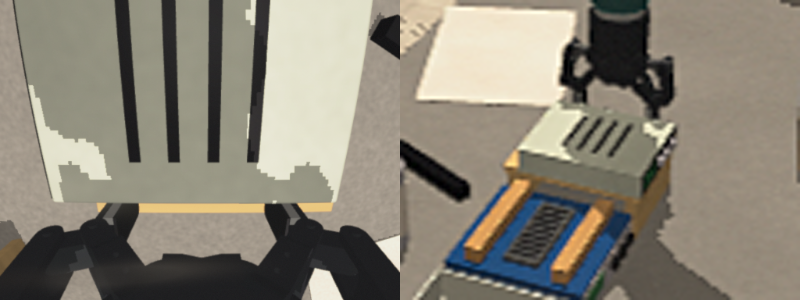

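Left panel: both fingertips are against the unit's rear edge at (118,205) and (285,205), and the unit looks square. Right panel: the sticks and lid are clear ahead of it.

Emit:
move_arm([
  [1,1,0.05,0,0,0,0],
  [1,2,0.1,0,0,0,0],
  [1,3,0.15,0,0,0,0],
  [1,4,0.2,0,0,0,0],
  [1,5,0.3,0,0,0,0],
  [1,6,0.35,0,0,0,0],
  [1,7,0.4,0,0,0,0],
  [1,8,0.45,0,0,0,0],
])

```text
t: 31.32
tool_pos: [591.8, -171.4, 29.4]
eef_rot: [179.9, 0.1, 90.0]
ft_force: [0.0, -2.7, 0.6]
gripper_width: 85.1
gripper_force: 1.4
```

Emit:
move_arm([
  [1,1,0.05,0,0,0,0],
  [1,2,0.1,0,0,0,0],
  [1,3,0.15,0,0,0,0],
  [1,4,0.2,0,0,0,0],
  [1,5,0.3,0,0,0,0],
  [1,5.8,0.35,0,0,0,0],
  [1,6.2,0.35,0,0,0,0],
  [1,6.2,0.35,0,0,0,0],
])

```text
t: 32.33
tool_pos: [594.5, -108.5, 28.7]
eef_rot: [180.0, -0.1, 90.0]
ft_force: [0.2, -0.0, -0.5]
gripper_width: 85.1
gripper_force: 0.0
```

```bash
cat > u.py <<'E'
from station import sensors, viewer
from h import *
s=sensors.state(); print(s["tool_pos"],s["ft_force"],s["t"])
c=viewer.camera("side"); f=c["frame"]
hsv=cv2.cvtColor(f,cv2.COLOR_RGB2HSV); H,S,V=[hsv[...,i].astype(int) for i in range(3)]
roi=np.zeros(H.shape,bool); roi[140:240,200:310]=1
for m in comps((S<60)&(V>130)&roi,300):
    ys,xs=np.nonzero(m); print("side",m.sum(),xs.mean(),ys.mean(),rect(c,m,104,None))
c=viewer.camera("wrist"); T=wT(s,c); f=c["frame"]
hsv=cv2.cvtColor(f,cv2.COLOR_RGB2HSV); H,S,V=[hsv[...,i].astype(int) for i in range(3)]
E
python3 u.py
```

```text
[ 594.53760315 -108.54510146   28.66047516] [ 0.21194892 -0.04748774 -0.46579182] 32.325
side 3508 228.82240592930444 182.49116305587228 (array([670.7, -65.4]), (715.3, 302.9), -61.5)
side 2732 294.25183016105416 184.31112737920938 (array([ 495.7, -143.1]), (702.3, 180.5), -73.9)
```

Emit:
move_arm([
  [1,-2,0,0,0,0,0],
  [1,-4,0,0,0,0,0],
  [1,-5,0,-5,0,0,0],
  [1,-6,-2,-11,0,0,0],
  [1,-10,-6,-17,0,0,0],
  [1,-14,-10,-20,0,0,0],
  [1,-18,-14,-20,0,0,0],
  [1,-22,-18,-20,0,0,0],
])

```text
t: 33.42
tool_pos: [418.7, -327.5, 230.4]
eef_rot: [179.8, 0.2, 89.9]
ft_force: [0.8, -1.1, -0.2]
gripper_width: 85.2
gripper_force: 0.0
```

Emit:
move_arm([
  [1,-4,-3,0,0,0,0],
  [1,-8,-6,0,0,0,0],
  [1,-12,-6,0,0,0,0],
  [1,-16,-6,0,0,0,0],
  [1,-20,-6,0,0,0,0],
  [1,-20,-6,0,0,0,0],
])

```text
t: 34.17
tool_pos: [358.2, -528.1, 227.7]
eef_rot: [-180.0, 0.0, 89.8]
ft_force: [0.2, -0.1, 0.3]
gripper_width: 85.4
gripper_force: 0.0
```

```bash
python3 - <<'E'
from station import sensors, viewer
from h import *
import pickle
s=sensors.state(); print(s["tool_pos"],s["t"])
c0=pickle.load(open("c0.pkl","rb"))["top"]; c1=viewer.camera("top")
for c,roi_ in ((c0,(150,225,290,355)),(c1,(140,240,225,310))):
    f=c["frame"]; hsv=cv2.cvtColor(f,cv2.COLOR_RGB2HSV); H,S,V=[hsv[...,i].astype(int) for i in range(3)]
    roi=np.zeros(H.shape,bool); roi[roi_[0]:roi_[1],roi_[2]:roi_[3]]=1
    z=107 if c is c0 else 104
    for m in comps((S<40)&(V>150)&roi,300):
        ys,xs=np.nonzero(m); print("unit",m.sum(),xs.mean(),ys.mean(),rect(c,m,z))
        k=cv2.convexHull(np.c_[xs,ys].astype(np.int32)); hull=cv2.fillConvexPoly(np.zeros(H.shape,np.uint8),k,1)>0
        ds=[plane(c,np.c_[np.nonzero(q)[::-1]],z).mean(0) for q in comps(hull&(V<110),10)]; print("slots",np.round(ds,1).tolist(), np.mean(ds,0))
    for m in comps((H<20)&(S>85)&(V>90)&roi,15): print("wood",m.sum(),rect(c,m,70))
    for m in comps((H>100)&(H<125)&(S>110)&roi,15): print("blue",m.sum(),rect(c,m,50))
E
```

```text
[ 358.18757216 -528.05065847  227.73314665] 34.175
unit 2037 324.45704467353954 185.4516445753559 (array([ 585.9, -195.6]), (158.5, 127.1), -3.6)
slots [[616.0, -195.5], [596.3, -194.8], [576.2, -194.4], [556.1, -192.4]] [ 586.1371122  -194.27677313]
wood 52 (array([ 679.6, -220.3]), (88.9, 3.2), 89.2)
wood 204 (array([ 593.8, -126.2]), (171.8, 18.2), -2.6)
blue 161 (array([ 594.1, -105.8]), (164.5, 9.0), -2.3)
unit 2067 268.2864054184809 185.26415094339623 (array([589.4, -33.1]), (158.1, 127.8), 0.1)
slots [[620.2, -33.0], [599.3, -32.4], [579.4, -29.9], [560.3, -31.9], [509.7, -32.6]] [573.77229841 -31.95073541]
wood 710 (array([ 595.2, -137. ]), (175.6, 39.5), -2.6)
wood 36 (array([646.3,  41. ]), (15.6, 15.0), -1.0)
wood 30 (array([539.6,  41.3]), (15.0, 11.8), -1.0)
blue 30 (array([658.6,  47.1]), (34.8, 21.4), -0.8)
blue 19 (array([620.8,  53.8]), (21.9, 9.1), -0.9)
blue 20 (array([524. ,  52.2]), (24.2, 8.9), -0.8)
```

```bash
python3 -c "
from station import sign_off
print(sign_off())"
```

```text
the job is handed in; nothing more can be done
None
```

The job is handed in at about 34 s: the instrument is measured about 6 mm (x) and 8 mm (y) off the case centre and within 1° of square, on the two sticks either side of the vent. Both offcuts are in the tray. I gripped one first to straighten it, then pushed both in. The hand-in returned no verdict.

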